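# Change over the work trays on a laser engraver's bed and load two blanks

### The arm

A 6-joint arm with a two-finger parallel gripper is mounted at the origin on the work surface. World frame = base frame: x ahead of the robot, y to its left, z up, the work surface at z = 0. Lengths are in m, angles in degrees, forces in N, time in s.
With the tool pointing down it reaches from about 0.275 to 0.975 m from the base axis. Payload 8.4 kg.
Tool frame: the origin (TCP) lies on the mounting face of the last link; the fingertips stand 190 mm ahead of it and the grasp point (between the pads) lies 171 mm ahead of it; z points along the fingers, y is the line along which they close (so a half turn about z gives the same grasp; the last joint's range is limited). The gripper opens to 92 mm and grips with 3 to 60 N. Pads are 20 mm wide; open, the fingers measure 128 mm over their backs; the gripper's body (75 mm by 189 mm) begins 69 mm behind the grasp point.
Start: joints at [71.597, 20.225, 93.587, -0, 66.188, -0.138], TCP at [0.196, 0.594, 0.405] pointing down, gripper open.
Joint ranges: [-150.9, 150.9], [-52.94, 120.26], [3.33, 152.33], [-74.26, 254.26], [0, 154.13], [-172.89, 172.89]. Speed limits (degrees/s): [127.2, 127.2, 159.86, 180, 180, 180].

### API

Orientations are given as [roll, pitch, yaw] about the fixed x, y, z axes, in that order (R = Rz(yaw) Ry(pitch) Rx(roll)).
In Python, from station import read_state, imaging, ctrl gives the robot as it stands. The module is installed in compiled form; this text tells all that it offers.
- The arm moves only by the tool move_arm, never from a script. Its argument "series" is a list of rows, each a list of 3 entries, a list of its own where there are three numbers: the turn, a rotation vector about the tool's x, y, z in degrees, then the shift along the tool's x, y, z in mm, then the closure, from -1 (fully open) to 1 (shut). In form: [[[ax, ay, az], [x, y, z], claw], ...]. A call has 1 to 5 rows; each row shifts and turns the commanded pose from where the row before left it, along the tool's axes as they then stand; what a row does not reach is not made up. A row lasts 1/12 s, in which the tool goes at most 41.7 mm and 7.16 degrees, less where a joint would pass 70% of its speed; a pose out of reach is approached as far as the arm can. A call is refused whole if a number of a shift passes 41.7 or a number of a turn 7.16, either way. A call with a gripper value outside its range is refused whole. The fingers move at their own pace and stop on an object; "newtons" is the grip in N (left out, the last holds). Time passes only in rows, so rows that do not move let the fingers close. It gives the time, the measured TCP pose, the force, the opening and the grip force at its end, in the units of the state.
- read_state(): the state, without advancing time (a new reading comes with each control period).
- imaging.snapshot(name): name is "scene" or "top" or "wrist"; returns the picture (400x640x3 uint8, red, green, blue); there is no depth.
- imaging.calibration(name): a dict with "intrinsics" (3x3 intrinsics, pixels), "R" (3x3) and "t" (3): a world point X has camera coordinates R X + t; the wrist camera has in their place "mount" (4x4, takes a point from camera to tool coordinates, whose origin is the TCP and whose axes are the flange's). Camera axes: x right, y down, z forward; pixel columns grow to the right and rows downward; lengths in m; the calibration is good to about 2 mm. The wrist camera is an equidistant fisheye: a pixel r from the principal point sees the ray r / f radians off the axis. A picture is of the moment at which its call begins: read the wrist's pose just before it. calibration takes no time and is no camera call.
- ctrl.sign_off(): hands the job in; it is judged then, once.
Trained networks look in the newest picture that a camera, given by its name, has taken for a name from the list of things; names that differ only in an ending like _2 or _b are one class to them, and where a whole thing is asked for, a point or a joint stands for the part that bears it (a point fixed in the world has none). Each returns a list of dicts, best first, with "score" (0 to 1); they miss things now and then, are a little off and sometimes report something else, mostly with a low value. They report only what shows in the picture. A call takes as long as a camera call. They do not tell look-alikes from the thing itself.
- imaging.find_in(camera, thing): "point" ([x, y, z] in m, in world coordinates, good to about 4 mm: the middle of the surface that is visible of it).
- imaging.outline_of(camera, thing): "pixels" (400x640 bool, what is visible of it).
- imaging.landmark_of(camera, thing): "point" ([x, y, z] in m, in world coordinates, good to about 4 mm: a listed point, or the origin of a listed thing).
The state is a dict: "time": time; "q": joint angles; "joint_vel": joint speeds; "joint_efforts": joint torques, N m; "eef_pos": TCP position; "tool_rot": TCP orientation; "force": force on the tool from outside, world axes, zero at the start; "ft_torque": the same for the moment, N m; "gripper_width": finger opening in m; "finger_force": force on a finger pad.
Only numpy, scipy, OpenCV 4.12 (cv2) and the standard library are available. Lean on these libraries where they do the work, as an engineer would, in place of code of your own. Each camera call takes 0.05 s, during which the arm holds its last target. There are 200 camera calls.

### The job

Swap the two round trays on the laser engraver's bed: the sooty grey tray goes to the white ring and the clean green tray to the yellow ring, each wholly inside its ring; slide them flat along the bed, never lift or tip them, and leave everything else on the bed where it stands. Only when both trays are in place, lay exactly two of the four brass blanks flat on the green tray's floor, and leave the other two on the blue mat.

Things in the scene. Friction and masses are not known exactly. Their poses are not given: they have to be found in the camera images.
- green_tray: clean green round open tray, loose, 0.2-0.45 kg, starts in the white ring: outer diameter 120 mm, inner diameter 110 mm, 22 mm tall, floor 5 mm thick. Origin: centre of its underside, z up. The bed under it, a fixed black plate 10 mm thick, x 0.355-0.815, |y| < 0.52, has its top at z = 0.010
- grey_tray: grey round open tray with dark soot spots on its floor, loose, otherwise the same as the green one; starts in the yellow ring. Origin: centre of its underside
- mark_ring: yellow ring printed on the bed (no height; the marking place), inner diameter 142 mm, outer 156 mm. Origin: its centre
- clean_ring: white ring printed on the bed (no height; the place for trays to be cleaned), inner diameter 142 mm, outer 156 mm. Origin: its centre
- spare: blue cross 50 mm wide printed on the bed (no height); nothing stands there, so a tray may wait on it. Origin: its centre
- mat: blue stock mat fixed to the bed, 130 x 95 mm along its x and y, 4 mm thick (its top at z = 0.014), with the four blanks on it. Origin: centre of its underside
- blank1: brass token blank, a loose disc of diameter 32 mm, 10 mm thick, 40 g, flat on the blue mat. Origin: centre of its underside
- blank2: brass token blank, a loose disc of diameter 32 mm, 10 mm thick, 40 g, flat on the blue mat. Origin: centre of its underside
- blank3: brass token blank, a loose disc of diameter 32 mm, 10 mm thick, 40 g, flat on the blue mat. Origin: centre of its underside
- blank4: brass token blank, a loose disc of diameter 32 mm, 10 mm thick, 40 g, flat on the blue mat. Origin: centre of its underside
- jack: bystander: closed scissor jack fixed to the bed, 70 x 70 mm, 58 mm tall, with a knob that reaches 58 mm from its centre along its +y. Origin: centre of its underside
- jar: bystander: loose squat glass jar with brass lid, diameter 76 mm, 78 mm tall. Origin: centre of its underside
- coasters: bystander: loose pile of three wooden coasters, diameter 92 mm, 28 mm tall. Origin: centre of its underside
- case: bystander: loose grey goggles case, 162 x 72 mm along its x and y, 50 mm tall. Origin: centre of its underside
- hexkeys: bystander: loose red hex key holder, 60 x 22 mm along its x and y, keys up to 75 mm tall. Origin: centre of its underside
- gauge: bystander: loose focus gauge, a foot 36 x 36 mm with a yellow upright, 72 mm tall. Origin: centre of its underside
Not all that is in view belongs to the job. Leave any orange or pink look-alike of the blank1 alone.

How it is judged (in metres and radians):
On the way, in this order (a step that is already met when the one before it is completed fails the run):
1. both trays rest in each other's ring (horizontal distance between green_tray and mark_ring below 0.013 m and horizontal distance between grey_tray and clean_ring below 0.013 m and linear speed of each of green_tray, grey_tray below 0.02 m/s and height (world z) of each of green_tray, grey_tray below 0.014 m), for 0.2 s.
2. exactly two blanks lie in the green tray ((((horizontal distance between blank1 and green_tray below 0.045 m and z of blank1 in the frame of green_tray below 0.0085 m) and (horizontal distance between blank2 and green_tray below 0.045 m and z of blank2 in the frame of green_tray below 0.0085 m) and horizontal distance between each of blank3, blank4 and mat below 0.06 m) or ((horizontal distance between blank1 and green_tray below 0.045 m and z of blank1 in the frame of green_tray below 0.0085 m) and horizontal distance between each of blank2, blank4 and mat below 0.06 m and (horizontal distance between blank3 and green_tray below 0.045 m and z of blank3 in the frame of green_tray below 0.0085 m)) or ((horizontal distance between blank1 and green_tray below 0.045 m and z of blank1 in the frame of green_tray below 0.0085 m) and horizontal distance between each of blank2, blank3 and mat below 0.06 m and (horizontal distance between blank4 and green_tray below 0.045 m and z of blank4 in the frame of green_tray below 0.0085 m)) or (horizontal distance between each of blank1, blank4 and mat below 0.06 m and (horizontal distance between blank2 and green_tray below 0.045 m and z of blank2 in the frame of green_tray below 0.0085 m) and (horizontal distance between blank3 and green_tray below 0.045 m and z of blank3 in the frame of green_tray below 0.0085 m)) or (horizontal distance between each of blank1, blank3 and mat below 0.06 m and (horizontal distance between blank2 and green_tray below 0.045 m and z of blank2 in the frame of green_tray below 0.0085 m) and (horizontal distance between blank4 and green_tray below 0.045 m and z of blank4 in the frame of green_tray below 0.0085 m)) or (horizontal distance between each of blank1, blank2 and mat below 0.06 m and (horizontal distance between blank3 and green_tray below 0.045 m and z of blank3 in the frame of green_tray below 0.0085 m) and (horizontal distance between blank4 and green_tray below 0.045 m and z of blank4 in the frame of green_tray below 0.0085 m)))), for 0.2 s.
At the end, for the whole second after the job is handed in: Green tray at rest within 13 mm of the yellow ring's centre, grey tray within 13 mm of the white ring's; exactly two blanks flat on the green tray's floor (within 45 mm of its centre), the other two on the blue mat (within 60 mm of its centre) (all of step 1 and (((horizontal distance between blank1 and green_tray below 0.045 m and z of blank1 in the frame of green_tray below 0.0085 m) and (horizontal distance between blank2 and green_tray below 0.045 m and z of blank2 in the frame of green_tray below 0.0085 m) and horizontal distance between each of blank3, blank4 and mat below 0.06 m) or ((horizontal distance between blank1 and green_tray below 0.045 m and z of blank1 in the frame of green_tray below 0.0085 m) and horizontal distance between each of blank2, blank4 and mat below 0.06 m and (horizontal distance between blank3 and green_tray below 0.045 m and z of blank3 in the frame of green_tray below 0.0085 m)) or ((horizontal distance between blank1 and green_tray below 0.045 m and z of blank1 in the frame of green_tray below 0.0085 m) and horizontal distance between each of blank2, blank3 and mat below 0.06 m and (horizontal distance between blank4 and green_tray below 0.045 m and z of blank4 in the frame of green_tray below 0.0085 m)) or (horizontal distance between each of blank1, blank4 and mat below 0.06 m and (horizontal distance between blank2 and green_tray below 0.045 m and z of blank2 in the frame of green_tray below 0.0085 m) and (horizontal distance between blank3 and green_tray below 0.045 m and z of blank3 in the frame of green_tray below 0.0085 m)) or (horizontal distance between each of blank1, blank3 and mat below 0.06 m and (horizontal distance between blank2 and green_tray below 0.045 m and z of blank2 in the frame of green_tray below 0.0085 m) and (horizontal distance between blank4 and green_tray below 0.045 m and z of blank4 in the frame of green_tray below 0.0085 m)) or (horizontal distance between each of blank1, blank2 and mat below 0.06 m and (horizontal distance between blank3 and green_tray below 0.045 m and z of blank3 in the frame of green_tray below 0.0085 m) and (horizontal distance between blank4 and green_tray below 0.045 m and z of blank4 in the frame of green_tray below 0.0085 m)))); the robot touches nothing.
It fails at once if a tray is lifted more than 12 mm or tipped more than 15 degrees (height (world z) of any of green_tray, grey_tray above 0.022 m or angle between any of green_tray, grey_tray's own z axis and vertical above 0.26 rad).
It fails at once if a loose bystander is moved more than 20 mm (distance of any of jar, coasters, case, hexkeys, gauge from where it was at the start of the episode above 0.02 m).
It also fails if it takes over 72 s, if anything falls off the work surface, if the arm or the gripper's body presses on something with over 40 N, if the wrist force passes 120 N, or if a joint passes its speed limit or range.

## Working session

There is one attempt and no reset: what is moved stays moved. The work goes in short steps, Python scripts to look and compute and a tool call to move; the robot and the scene stay as the last step left them, time stands still between calls to the robot, and variables do not carry over. Pictures are saved under pics/ and viewed, at most 10 in all, crops included, and the job is handed in when it is done.

Besides the shell and the picture viewer there is one more tool, called after "Request:" as name(argument=value, ...), one argument or row to a line, values as JSON. move_arm: Moves the arm, as the interface text tells. Its arguments: {"type":"object","properties":{"series":{"type":"array"},"newtons":{"type":"number"}},"required":["series"]}

```bash
mkdir -p pics; cat > h.py <<'E'
import numpy as np,cv2
from station import read_state,imaging,ctrl
def snap(c,n):
    im=imaging.snapshot(c); cv2.imwrite(f'pics/{n}.png',im[:,:,::-1]); return im
def plane(c,uv,z):
    k=imaging.calibration(c);K=np.array(k['intrinsics']);R=np.array(k['R']);t=np.array(k['t'])
    d=R.T@np.linalg.inv(K)@np.array([uv[0],uv[1],1.]);o=-R.T@t
    return o+d*(z-o[2])/d[2]
E
python3 - <<'E'
from h import *
s=read_state();print(s)
snap('top','top0')
for n in ['green_tray','grey_tray','mark_ring','clean_ring','spare','mat','blank1','jack','jar','coasters','case','hexkeys','gauge']:
    r=imaging.landmark_of('top',n)
    print(n,[(np.round(x['point'],3).tolist(),round(x['score'],2)) for x in r[:6]])
E
```

```text
{'time': 0.0, 'q': array([ 7.15985450e+01,  2.02634048e+01,  9.36300926e+01, -2.45640425e-03,
        6.61875139e+01, -1.38372566e-01]), 'joint_vel': array([ 0.03094413, -0.04492006, -0.07658197,  0.05402461,  0.03984538,
       -0.06537825]), 'joint_efforts': array([ 1.32025300e-03, -5.93854201e+01, -3.34205782e+01,  7.00260163e-02,
        2.36239505e-02, -1.70466342e-04]), 'eef_pos': array([0.19580236, 0.59328444, 0.40394591]), 'tool_rot': array([-1.79918984e+02,  2.05023704e-03,  1.61737912e+02]), 'force': array([ 0.02057946, -0.31557582,  0.28457232]), 'ft_torque': array([ 0.00641083, -0.0036394 , -0.01476347]), 'finger_force': 0.0, 'gripper_width': 0.09213328364429767}
green_tray [([0.459, -0.195, 0.009], 0.93)]
grey_tray [([0.466, 0.234, 0.011], 0.56)]
mark_ring [([0.654, 0.227, 0.007], 0.71)]
clean_ring []
spare [([0.652, 0.228, 0.01], 0.46)]
mat [([0.503, 0.407, 0.01], 0.86), ([0.463, 0.427, 0.013], 0.18)]
blank1 [([0.674, -0.194, 0.007], 0.65), ([0.309, 0.449, -0.003], 0.63), ([0.471, 0.386, 0.01], 0.55), ([0.459, 0.427, 0.018], 0.46), ([0.539, 0.392, 0.013], 0.41), ([0.277, 0.356, 0.002], 0.41)]
jack [([0.747, -0.011, 0.008], 0.63), ([0.68, -0.365, 0.009], 0.38)]
jar [([0.395, -0.032, 0.006], 0.97), ([0.532, -0.419, 0.007], 0.3)]
coasters [([0.672, -0.194, 0.006], 0.97)]
case [([0.459, -0.193, 0.008], 0.66), ([0.532, -0.42, 0.01], 0.58), ([0.679, -0.362, 0.013], 0.48), ([0.503, 0.409, 0.014], 0.2)]
hexkeys [([0.716, 0.343, 0.007], 0.75)]
gauge [([0.683, -0.362, 0.009], 0.77)]
```

View pics/top0.png

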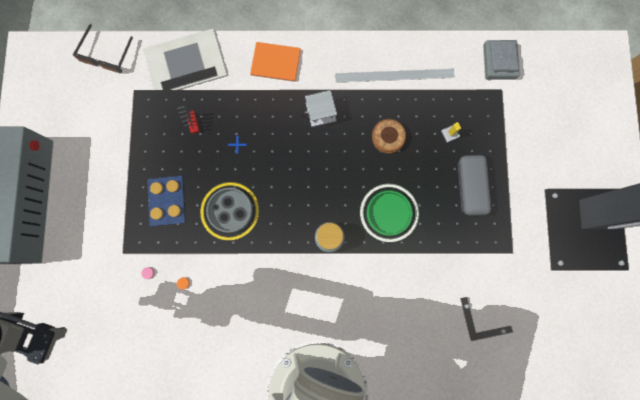

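The picture shows the grey tray in the yellow ring at (230,211) and the green tray in the white ring at (389,212). The spare cross is at (237,145). Four blanks sit on the mat at (155,188), (172,186), (156,214) and (174,211).

Things that could be taken for a blank: the pink disc (148,272), the orange disc (183,283), the brass jar lid (330,237) and the coasters (389,135). I choose the four brass discs on the blue mat.

```bash
python3 - <<'E'
from h import *
im=cv2.imread('pics/top0.png');hsv=cv2.cvtColor(im,cv2.COLOR_BGR2HSV)
def circ(m,box,z,name):
    mm=np.zeros_like(m);a,b,c,d=box;mm[b:d,a:c]=m[b:d,a:c]
    cs,_=cv2.findContours(mm,cv2.RETR_EXTERNAL,cv2.CHAIN_APPROX_NONE)
    for c in sorted(cs,key=cv2.contourArea)[::-1][:5]:
        if cv2.contourArea(c)<40: continue
        P=np.array([plane('top',p[0],z)[:2] for p in c])
        A=np.c_[2*P,np.ones(len(P))];s=np.linalg.lstsq(A,(P**2).sum(1),rcond=None)[0]
        print(name,np.round(s[:2],4),'d',round(2*np.sqrt(s[2]+s[0]**2+s[1]**2),4),'mean',np.round(P.mean(0),4))
circ(cv2.inRange(hsv,(20,110,120),(35,255,255)),(190,175,270,250),.01,'yel')
circ(cv2.inRange(hsv,(0,0,170),(180,60,255)),(350,175,425,250),.01,'white')
circ(cv2.inRange(hsv,(45,100,40),(85,255,255)),(350,175,425,250),.032,'green')
circ(cv2.inRange(hsv,(90,20,70),(120,110,255)),(203,180,258,245),.032,'grey')
circ(cv2.inRange(hsv,(100,150,100),(125,255,255)),(220,130,255,160),.01,'cross')
circ(cv2.inRange(hsv,(10,80,100),(30,255,255)),(145,170,188,228),.024,'blank')
circ(cv2.inRange(hsv,(5,50,60),(30,255,255)),(310,215,350,255),.078,'jar')
cv2.imwrite('pics/crop0.png',cv2.resize(im[160:260,130:280],None,fx=5,fy=5,interpolation=cv2.INTER_CUBIC))
E
```

```text
yel [0.4669 0.2363] d 0.1556 mean [0.4664 0.2362]
white [ 0.4615 -0.1947] d 0.1536 mean [ 0.4611 -0.1946]
green [ 0.4591 -0.1922] d 0.1207 mean [ 0.4589 -0.1921]
cross [0.6513 0.2203] d 0.0326 mean [0.6512 0.2202]
blank [0.4584 0.4271] d 0.0303 mean [0.4583 0.4276]
blank [0.4656 0.3809] d 0.03 mean [0.4655 0.381 ]
blank [0.5327 0.3883] d 0.0303 mean [0.5325 0.388 ]
blank [0.5268 0.431 ] d 0.0301 mean [0.5266 0.4311]
jar [ 0.395  -0.0336] d 0.067 mean [ 0.3948 -0.0336]
```

View pics/crop0.png

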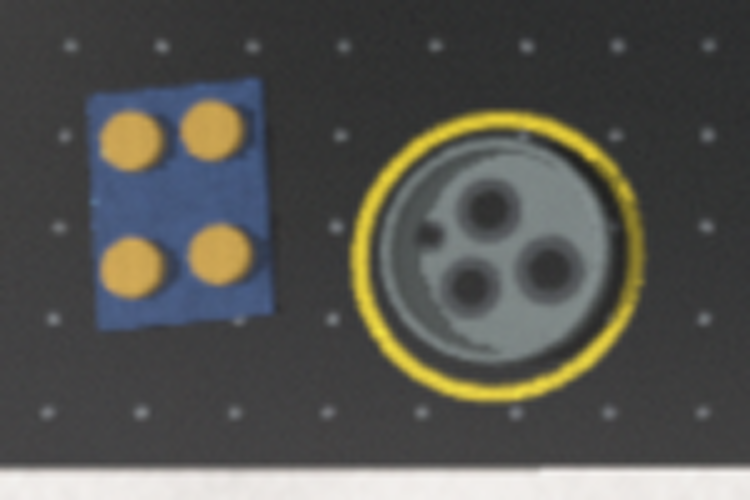

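The crop shows four brass discs on the blue mat, at crop (130,140), (211,129), (131,266) and (219,253). They are the blanks, and the grey tray is off-centre in its ring at about (495,248). Next I turn the wrist to yaw 180 and approach the grey tray's -y rim.

Request:
move_arm(
  series=[
    [[0, 0, -6.1], [0, 0, 33], 0.1],
    [[0, 0, -6.1], [0, 0, 33], 0.1],
    [[0, 0, -6.1], [0, 0, 33], 0.1],
    [[0, 0, 0], [-18, -28, 0], 0.1],
    [[0, 0, 0], [-18, -28, 0], 0.1],
  ],
  newtons=20,
)

```text
time: 1.12
eef_pos: [0.2312, 0.5369, 0.3027]
tool_rot: [-179.8, -0.1, -179.8]
force: [-0.6, 0.2, -0.1]
gripper_width: 0.061
finger_force: 0.0
```

Request:
move_arm(
  series=[
    [[0, 0, 0], [-18, -28, 0], 0.1],
    [[0, 0, 0], [-18, -28, 0], 0.1],
    [[0, 0, 0], [-18, -28, 0], 0.1],
    [[0, 0, 0], [-18, -28, 0], 0.1],
    [[0, 0, 0], [-18, -28, 0], 0.1],
  ],
)

```text
time: 1.53
eef_pos: [0.3226, 0.3963, 0.3058]
tool_rot: [180.0, 0.0, -180.0]
force: [0.4, 0.7, -0.8]
gripper_width: 0.0412
finger_force: 0.0
```

Request:
move_arm(
  series=[
    [[0, 0, 0], [-18, -28, 0], 0.1],
    [[0, 0, 0], [-18, -28, 0], 0.1],
    [[0, 0, 0], [-18, -28, 0], 0.1],
    [[0, 0, 0], [-18, -28, 0], 0.1],
    [[0, 0, 0], [-18, -28, 0], 0.1],
  ],
)

```text
time: 1.95
eef_pos: [0.4128, 0.2562, 0.306]
tool_rot: [180.0, 0.0, -180.0]
force: [-0.3, 0.5, 0.5]
gripper_width: 0.0412
finger_force: 0.0
```

```bash
python3 - <<'E'
from h import *
print(plane('top',(229,209.6),.032))
s=read_state();print(s['time'],s['eef_pos'],s['tool_rot'],s['gripper_width'])
snap('scene','sc0');snap('wrist','w0')
for c in ('scene','wrist'):
  for n in ('grey_tray','mark_ring'): print(c,n,[(np.round(x['point'],3).tolist(),round(x['score'],2)) for x in imaging.landmark_of(c,n)[:2]])
E
```

```text
[0.46669132 0.23163165 0.032     ]
1.95 [0.41280301 0.2562318  0.30595191] [ 1.79979543e+02  3.16948324e-02 -1.79960470e+02] 0.04120047528629549
scene grey_tray [([0.469, 0.237, 0.009], 0.89)]
scene mark_ring []
wrist grey_tray [([0.475, 0.235, 0.009], 0.55)]
wrist mark_ring [([0.464, -0.187, 0.01], 0.2)]
```

View pics/w0.png

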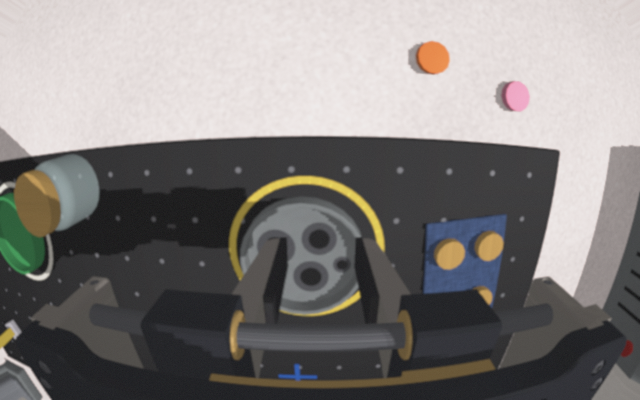

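The wrist view has the fingers over the grey tray (310,260) in its yellow ring, with the blanks on the mat at (450,253) and (488,246). I descend on the -y rim and grip it.

Request:
move_arm(
  series=[
    [[0, 0, 0], [-19, -27, 0], 0.1],
    [[0, 0, 0], [-19, -27, 0], 0.1],
    [[0, 0, 0], [-18, -26, 0], 0.1],
    [[0, 0, 0], [0, 0, 25], 0.1],
    [[0, 0, 0], [0, 0, 25], 0.1],
  ],
)

```text
time: 2.67
eef_pos: [0.4694, 0.178, 0.2563]
tool_rot: [179.9, 0.2, -180.0]
force: [-0.2, 0.5, 0.3]
gripper_width: 0.0415
finger_force: 0.0
```

Request:
move_arm(
  series=[
    [[0, 0, 0], [0, 0, 20], 0.1],
    [[0, 0, 0], [0, 0, 16], 0.1],
    [[0, 0, 0], [0, 0, 10], 0.1],
    [[0, 0, 0], [0, 0, 0], 0.1],
    [[0, 0, 0], [0, 0, 0], 0.1],
  ],
)

```text
time: 3.08
eef_pos: [0.4679, 0.1784, 0.2096]
tool_rot: [-180.0, -0.0, -179.9]
force: [0.1, -0.1, -0.6]
gripper_width: 0.0412
finger_force: 0.0
```

Request:
move_arm(
  series=[
    [[0, 0, 0], [0, 0, 0], 1],
    [[0, 0, 0], [0, 0, 0], 1],
    [[0, 0, 0], [0, 0, 0], 1],
    [[0, 0, 0], [0, 0, 0], 1],
    [[0, 0, 0], [0, 0, 0], 1],
  ],
  newtons=20,
)

```text
time: 3.5
eef_pos: [0.4683, 0.1777, 0.2102]
tool_rot: [180.0, 0.0, -180.0]
force: [-0.8, -0.9, -0.0]
gripper_width: 0.0103
finger_force: 0.0
```

Request:
move_arm(
  series=[
    [[0, 0, 0], [0, 0, 0], 1],
    [[0, 0, 0], [0, 0, 0], 1],
    [[0, 0, 0], [-5, 0, 0], 1],
    [[0, 0, 0], [-10, 0, 0], 1],
    [[0, 0, 0], [-15, -1, 0], 1],
  ],
)

```text
time: 3.92
eef_pos: [0.4966, 0.1766, 0.21]
tool_rot: [-180.0, -0.2, -179.9]
force: [-4.4, 0.2, 6.8]
gripper_width: 0.0048
finger_force: 20.0
```

Request:
move_arm(
  series=[
    [[0, 0, 0], [-18, -2, 0], 1],
    [[0, 0, 0], [-18, -2, 0], 1],
    [[0, 0, 0], [-18, -2, 0], 1],
    [[0, 0, 0], [-18, -2, 0], 1],
    [[0, 0, 0], [-18, -2, 0], 1],
  ],
)

```text
time: 4.33
eef_pos: [0.5883, 0.1667, 0.21]
tool_rot: [-180.0, -0.1, -180.0]
force: [-5.8, 0.6, 9.0]
gripper_width: 0.0046
finger_force: 20.0
```

```bash
python3 - <<'E'
from h import *
snap('top','t1')
for n in ('grey_tray','green_tray'): print(n,[(np.round(x['point'],3).tolist(),round(x['score'],2)) for x in imaging.landmark_of('top',n)[:2]])
print(read_state()['eef_pos'])
E
```

```text
grey_tray [([0.54, 0.393, 0.012], 0.71)]
green_tray [([0.462, -0.195, 0.007], 0.74), ([0.54, 0.391, 0.012], 0.18)]
[0.58953641 0.16662731 0.21004132]
```

Request:
move_arm(
  series=[
    [[0, 0, 0], [-18, -1, 0], 1],
    [[0, 0, 0], [-18, -1, 0], 1],
    [[0, 0, 0], [-16, -1, 0], 1],
    [[0, 0, 0], [-9, 0, 0], 1],
    [[0, 0, 0], [0, 0, 0], 1],
  ],
)

```text
time: 4.9
eef_pos: [0.6499, 0.1638, 0.2097]
tool_rot: [180.0, 0.0, -180.0]
force: [2.5, -0.6, 2.0]
gripper_width: 0.0047
finger_force: 20.0
```

Request:
move_arm(
  series=[
    [[0, 0, 0], [0, 0, 0], 0.1],
    [[0, 0, 0], [0, 0, 0], 0.1],
    [[0, 0, 0], [0, 0, 0], 0.1],
    [[0, 0, 0], [0, 0, 0], 0.1],
    [[0, 0, 0], [0, 0, 0], 0.1],
  ],
)

```text
time: 5.32
eef_pos: [0.6487, 0.1638, 0.2096]
tool_rot: [-180.0, -0.0, -180.0]
force: [-0.0, 0.4, -0.3]
gripper_width: 0.0358
finger_force: 0.0
```

Request:
move_arm(
  series=[
    [[0, 0, 0], [0, 0, -20], 0.1],
    [[0, 0, 0], [0, 0, -30], 0.1],
    [[0, 0, 0], [0, 0, -30], 0.1],
    [[0, 0, 0], [28, -24, -10], 0.1],
    [[0, 0, 0], [28, -36, 0], 0.1],
  ],
)

```text
time: 5.73
eef_pos: [0.5965, 0.1082, 0.3029]
tool_rot: [179.9, 0.4, -179.8]
force: [0.3, -0.2, -0.4]
gripper_width: 0.0415
finger_force: 0.0
```

Request:
move_arm(
  series=[
    [[0, 0, 0], [28, -36, 0], 0.1],
    [[0, 0, 0], [28, -36, 0], 0.1],
    [[0, 0, 0], [26, -36, 0], 0.1],
    [[0, 0, 0], [26, -36, 0], 0.1],
    [[0, 0, 0], [0, -30, 0], 0.1],
  ],
)

```text
time: 6.15
eef_pos: [0.491, -0.0576, 0.2992]
tool_rot: [180.0, -0.2, -180.0]
force: [-0.3, 0.7, -0.4]
gripper_width: 0.0415
finger_force: 0.0
```

```bash
python3 - <<'E'
from h import *
s=read_state();print(s['time'],s['eef_pos'],s['tool_rot'],s['gripper_width'])
for c in ('top','scene','wrist'):
  snap(c,c+'2')
  for n in ('grey_tray','green_tray'): print(c,n,[(np.round(x['point'],3).tolist(),round(x['score'],2)) for x in imaging.landmark_of(c,n)[:2]])
E
```

```text
6.15 [ 0.49100445 -0.05761269  0.29922381] [ 179.98006971   -0.24759215 -179.95156064] 0.0414550358000181
top grey_tray [([0.645, 0.221, 0.011], 0.96)]
top green_tray [([0.459, -0.196, 0.008], 0.8)]
scene grey_tray [([0.65, 0.223, 0.009], 0.58)]
scene green_tray [([0.464, -0.198, 0.01], 0.94), ([0.745, -0.009, 0.008], 0.21)]
wrist grey_tray [([0.649, 0.221, 0.009], 0.64), ([0.461, -0.189, 0.008], 0.45)]
wrist green_tray [([0.464, -0.192, 0.013], 0.89)]
```

View pics/top2.png

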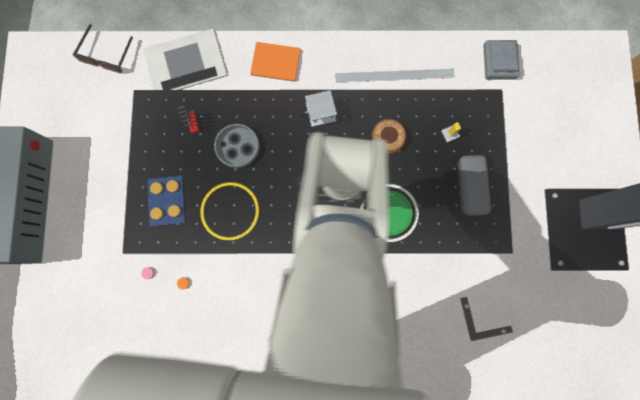

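The grey tray now stands on the cross (237,146), the yellow ring (230,211) is empty, and the green tray (398,213) is undisturbed. Next is the green tray's +y rim.

Request:
move_arm(
  series=[
    [[0, 0, 0], [8, -22, 0], 0.1],
    [[0, 0, 0], [8, -22, 0], 0.1],
    [[0, 0, 0], [8, -21, 0], 0.1],
    [[0, 0, 0], [0, 0, 25], 0.1],
    [[0, 0, 0], [0, 0, 0], 0.1],
  ],
)

```text
time: 7.02
eef_pos: [0.4707, -0.1214, 0.2723]
tool_rot: [179.9, -0.2, 180.0]
force: [-1.0, 0.6, -0.2]
gripper_width: 0.0415
finger_force: 0.0
```

Request:
move_arm(
  series=[
    [[0, 0, 0], [10, -14, 0], 0.1],
    [[0, 0, 0], [0, 0, 25], 0.1],
    [[0, 0, 0], [0, 0, 22], 0.1],
    [[0, 0, 0], [0, 0, 15], 0.1],
    [[0, 0, 0], [0, 0, 0], 0.1],
  ],
)

```text
time: 7.43
eef_pos: [0.4611, -0.1344, 0.2107]
tool_rot: [179.9, -0.3, -179.9]
force: [-1.5, 1.5, 0.1]
gripper_width: 0.0416
finger_force: 0.0
```

Request:
move_arm(
  series=[
    [[0, 0, 0], [0, 0, 0], 0.1],
    [[0, 0, 0], [0, 0, 0], 1],
    [[0, 0, 0], [0, 0, 0], 1],
    [[0, 0, 0], [0, 0, 0], 1],
    [[0, 0, 0], [0, 0, 0], 1],
  ],
)

```text
time: 7.85
eef_pos: [0.4621, -0.1355, 0.2135]
tool_rot: [-180.0, 0.1, -180.0]
force: [-0.1, -0.0, -0.1]
gripper_width: 0.0166
finger_force: 0.0
```

Request:
move_arm(
  series=[
    [[0, 0, 0], [0, 0, 0], 1],
    [[0, 0, 0], [0, 0, 0], 1],
    [[0, 0, 0], [0, 0, 0], 1],
    [[0, 0, 0], [0, 0, 0], 1],
    [[0, 0, 0], [0, 0, 0], 1],
  ],
)

```text
time: 8.27
eef_pos: [0.462, -0.1356, 0.2131]
tool_rot: [180.0, 0.0, -180.0]
force: [-0.3, 1.8, 6.2]
gripper_width: 0.0061
finger_force: 19.3
```

Request:
move_arm(
  series=[
    [[0, 0, 0], [-6, 3, 0], 1],
    [[0, 0, 0], [-14, 6, 0], 1],
    [[0, 0, 0], [-16, 7, 0], 1],
    [[0, 0, 0], [-17, 7, 0], 1],
    [[0, 0, 0], [-17, 7, 0], 1],
  ],
)

```text
time: 8.68
eef_pos: [0.5316, -0.1056, 0.2131]
tool_rot: [-180.0, -0.1, -180.0]
force: [-6.1, -2.7, 9.4]
gripper_width: 0.0065
finger_force: 20.0
```

Request:
move_arm(
  series=[
    [[0, 0, 0], [-6, 16, 0], 1],
    [[0, 0, 0], [-6, 16, 0], 1],
    [[0, 0, 0], [-6, 16, 0], 1],
    [[0, 0, 0], [-6, 16, 0], 1],
    [[0, 0, 0], [-6, 16, 0], 1],
  ],
)

```text
time: 9.1
eef_pos: [0.5621, -0.0253, 0.2131]
tool_rot: [-179.9, 0.0, -180.0]
force: [-2.0, -5.0, 4.4]
gripper_width: 0.0062
finger_force: 19.9
```

Request:
move_arm(
  series=[
    [[0, 0, 0], [0, 17, 0], 1],
    [[0, 0, 0], [0, 17, 0], 1],
    [[0, 0, 0], [0, 17, 0], 1],
    [[0, 0, 0], [0, 17, 0], 1],
    [[0, 0, 0], [0, 17, 0], 1],
  ],
)

```text
time: 9.52
eef_pos: [0.562, 0.0598, 0.2131]
tool_rot: [-180.0, 0.1, -180.0]
force: [0.8, -3.7, 4.0]
gripper_width: 0.0064
finger_force: 20.0
```

Request:
move_arm(
  series=[
    [[0, 0, 0], [0, 17, 0], 1],
    [[0, 0, 0], [0, 17, 0], 1],
    [[0, 0, 0], [0, 17, 0], 1],
    [[0, 0, 0], [0, 10, 0], 1],
    [[0, 0, 0], [0, 0, 0], 1],
  ],
)

```text
time: 9.93
eef_pos: [0.5619, 0.1222, 0.2131]
tool_rot: [179.9, 0.1, -179.9]
force: [-0.4, 4.4, 4.0]
gripper_width: 0.0065
finger_force: 20.0
```

```bash
python3 - <<'E'
from h import *
s=read_state();print(s['time'],s['eef_pos'],s['tool_rot'],s['gripper_width'])
for c in ('top','scene','wrist'):
  snap(c,c+'3')
  for n in ('grey_tray','green_tray','jar'): print(c,n,[(np.round(x['point'],3).tolist(),round(x['score'],2)) for x in imaging.landmark_of(c,n)[:2]])
E
```

```text
9.9333 [0.5619355  0.12223559 0.2131461 ] [ 1.79946372e+02  6.39265075e-02 -1.79911577e+02] 0.006491554554923485
top grey_tray [([0.396, -0.033, 0.012], 0.3)]
top green_tray [([0.562, 0.063, 0.008], 0.95)]
top jar [([0.399, -0.031, 0.008], 0.86), ([0.538, 0.389, 0.013], 0.73)]
scene grey_tray [([0.647, 0.222, 0.01], 0.79)]
scene green_tray [([0.566, 0.058, 0.012], 0.67), ([0.394, -0.032, 0.009], 0.35)]
scene jar [([0.392, -0.034, 0.006], 0.83), ([0.684, -0.367, 0.008], 0.75)]
wrist grey_tray [([0.65, 0.218, 0.009], 0.91)]
wrist green_tray []
wrist jar [([0.395, -0.032, 0.014], 0.76)]
```

Request:
move_arm(
  series=[
    [[0, 0, 0], [4, 7, 0], 1],
    [[0, 0, 0], [8, 14.5, 0], 1],
    [[0, 0, 0], [9, 16, 0], 1],
    [[0, 0, 0], [9, 16, 0], 1],
    [[0, 0, 0], [9, 16, 0], 1],
  ],
)

```text
time: 10.95
eef_pos: [0.5226, 0.1902, 0.2131]
tool_rot: [-180.0, 0.1, -180.0]
force: [1.9, -3.7, 6.3]
gripper_width: 0.006
finger_force: 20.0
```

Request:
move_arm(
  series=[
    [[0, 0, 0], [9, 16, 0], 1],
    [[0, 0, 0], [9, 16, 0], 1],
    [[0, 0, 0], [9, 16, 0], 1],
    [[0, 0, 0], [9, 16, 0], 1],
    [[0, 0, 0], [8, 15, 0], 1],
  ],
)

```text
time: 11.37
eef_pos: [0.4783, 0.2694, 0.2131]
tool_rot: [-180.0, 0.1, -179.9]
force: [1.7, -4.6, 7.6]
gripper_width: 0.0065
finger_force: 20.0
```

Request:
move_arm(
  series=[
    [[0, 0, 0], [7, 13, 0], 1],
    [[0, 0, 0], [4, 8, 0], 1],
    [[0, 0, 0], [1, 3, 0], 1],
    [[0, 0, 0], [0, 0, 0], 1],
    [[0, 0, 0], [0, 0, 0], 1],
  ],
)

```text
time: 11.78
eef_pos: [0.4661, 0.2935, 0.2131]
tool_rot: [180.0, -0.0, -180.0]
force: [-2.8, 2.3, 7.8]
gripper_width: 0.0062
finger_force: 20.0
```

```bash
cat >> h.py <<'E'
def trays(c,im=None):
    if im is None: im=snap(c,'_t')
    hsv=cv2.cvtColor(im,cv2.COLOR_RGB2HSV)
    for n,lo,hi in (('yel',(20,110,110),(35,255,255)),('green',(45,100,40),(85,255,255))):
        m=cv2.inRange(hsv,lo,hi)
        if n=='yel': m[:, :190]=0; m[:,275:]=0; m[:175]=0; m[255:]=0
        ys,xs=np.nonzero(m)
        if len(xs)<50: continue
        z=.01 if n=='yel' else .032
        P=np.array([plane(c,p,z)[:2] for p in zip(xs,ys)])
        h=cv2.convexHull(P.astype(np.float32)); (cx,cy),r=cv2.minEnclosingCircle(h)
        print(c,n,round(cx,4),round(cy,4),'d',round(2*r,4),'lo',P.min(0).round(4),'hi',P.max(0).round(4))
E
python3 - <<'E'
from h import *
s=read_state();print(s['time'],s['eef_pos'],s['tool_rot'],s['gripper_width'])
trays('top')
for c in ('top','scene','wrist'):
  snap(c,c+'4')
  for n in ('grey_tray','green_tray','mark_ring'): print(c,n,[(np.round(x['point'],3).tolist(),round(x['score'],2)) for x in imaging.landmark_of(c,n)[:2]])
E
```

```text
11.7833 [0.46609607 0.2934939  0.21306875] [ 1.79971229e+02 -7.54940414e-03 -1.79960781e+02] 0.0061849640529334044
top yel 0.4673 0.2348 d 0.1591 lo [0.3904 0.1602] hi [0.5454 0.2946]
top green 0.4645 0.2332 d 0.123 lo [0.4047 0.1731] hi [0.5248 0.2784]
top grey_tray [([0.644, 0.219, 0.014], 0.66)]
top green_tray [([0.465, 0.234, 0.006], 0.76)]
top mark_ring []
scene grey_tray [([0.464, 0.431, 0.014], 0.63)]
scene green_tray [([0.467, 0.232, 0.01], 0.9)]
scene mark_ring []
wrist grey_tray []
wrist green_tray [([0.467, 0.235, 0.011], 0.57)]
wrist mark_ring []
```

View pics/top4.png

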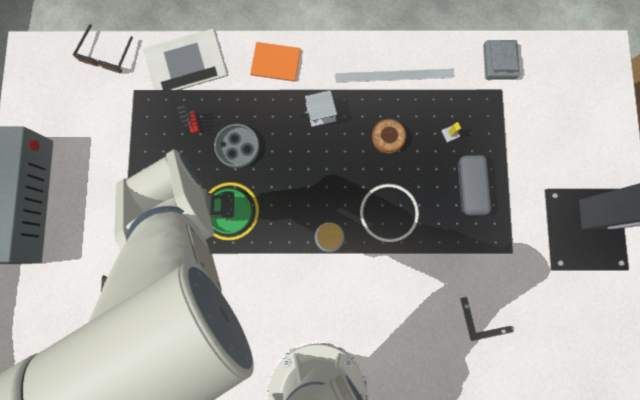

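The green tray (232,211) sits well inside the yellow ring. I release it and return to the grey tray's -y rim.

Request:
move_arm(
  series=[
    [[0, 0, 0], [0, 0, 0], 0.1],
    [[0, 0, 0], [0, 0, 0], 0.1],
    [[0, 0, 0], [0, 0, 0], 0.1],
    [[0, 0, 0], [0, 0, 0], 0.1],
    [[0, 0, 0], [0, 0, -20], 0.1],
  ],
)

```text
time: 12.85
eef_pos: [0.4652, 0.2921, 0.2299]
tool_rot: [-179.8, -0.3, -180.0]
force: [-0.6, -0.6, -0.5]
gripper_width: 0.0374
finger_force: 0.0
```

Request:
move_arm(
  series=[
    [[0, 0, 0], [0, 0, -25], 0.1],
    [[0, 0, 0], [0, 0, -25], 0.1],
    [[0, 0, 0], [0, 0, -10], 0.1],
    [[0, 0, 0], [-25, -18, 0], 0.1],
    [[0, 0, 0], [-25, -18, 0], 0.1],
  ],
)

```text
time: 13.27
eef_pos: [0.5165, 0.2572, 0.2933]
tool_rot: [180.0, 0.1, -179.8]
force: [0.2, 1.1, -0.4]
gripper_width: 0.0411
finger_force: 0.0
```

Request:
move_arm(
  series=[
    [[0, 0, 0], [-27, -19, 0], 0.1],
    [[0, 0, 0], [-27, -19, 0], 0.1],
    [[0, 0, 0], [-27, -19, 0], 0.1],
    [[0, 0, 0], [-27, -19, 0], 0.1],
    [[0, 0, 0], [-24, -18, 0], 0.1],
  ],
)

```text
time: 13.68
eef_pos: [0.6499, 0.1617, 0.2918]
tool_rot: [-180.0, -0.0, -180.0]
force: [0.4, 0.4, -0.2]
gripper_width: 0.0408
finger_force: 0.0
```

Request:
move_arm(
  series=[
    [[0, 0, 0], [0, 0, 0], 0.1],
    [[0, 0, 0], [0, 0, 0], 0.1],
    [[0, 0, 0], [0, 0, 20], 0.1],
    [[0, 0, 0], [0, 0, 20], 0.1],
    [[0, 0, 0], [0, 0, 0], 0.1],
  ],
)

```text
time: 14.1
eef_pos: [0.646, 0.1634, 0.2487]
tool_rot: [-179.9, -0.4, -179.9]
force: [-1.4, 0.5, -0.5]
gripper_width: 0.0415
finger_force: 0.0
```

Request:
move_arm(
  series=[
    [[0, 0, 0], [-2, 0, 18], 0.1],
    [[0, 0, 0], [0, 0, 14], 0.1],
    [[0, 0, 0], [0, 0, 9], 0.1],
    [[0, 0, 0], [0, 0, 0], 0.1],
    [[0, 0, 0], [0, 0, 0], 0.1],
  ],
)

```text
time: 14.52
eef_pos: [0.6502, 0.1633, 0.2114]
tool_rot: [-180.0, -0.1, -179.9]
force: [-0.2, -0.4, 0.5]
gripper_width: 0.0413
finger_force: 0.0
```

Request:
move_arm(
  series=[
    [[0, 0, 0], [0, 0, 0], 1],
    [[0, 0, 0], [0, 0, 0], 1],
    [[0, 0, 0], [0, 0, 0], 1],
    [[0, 0, 0], [0, 0, 0], 1],
    [[0, 0, 0], [0, 0, 0], 1],
  ],
)

```text
time: 14.93
eef_pos: [0.6508, 0.163, 0.2121]
tool_rot: [180.0, 0.0, -180.0]
force: [0.1, 0.1, 0.5]
gripper_width: 0.0102
finger_force: 0.0
```

Request:
move_arm(
  series=[
    [[0, 0, 0], [0, 0, 0], 1],
    [[0, 0, 0], [0, 0, 0], 1],
    [[0, 0, 0], [0, 0, 0], 1],
    [[0, 0, 0], [0, 0, 0], 1],
    [[0, 0, 0], [0, 0, 0], 1],
  ],
)

```text
time: 15.35
eef_pos: [0.6507, 0.1631, 0.212]
tool_rot: [180.0, 0.0, -180.0]
force: [-1.7, 0.3, 4.6]
gripper_width: 0.0045
finger_force: 20.0
```

Request:
move_arm(
  series=[
    [[0, 0, 0], [4, -6, 0], 1],
    [[0, 0, 0], [8, -11, 0], 1],
    [[0, 0, 0], [10, -14, 0], 1],
    [[0, 0, 0], [11, -15, 0], 1],
    [[0, 0, 0], [11, -15, 0], 1],
  ],
)

```text
time: 15.77
eef_pos: [0.606, 0.101, 0.212]
tool_rot: [180.0, 0.1, -180.0]
force: [1.6, 1.6, 2.8]
gripper_width: 0.0046
finger_force: 20.0
```

Request:
move_arm(
  series=[
    [[0, 0, 0], [11, -15, 0], 1],
    [[0, 0, 0], [11, -15, 0], 1],
    [[0, 0, 0], [11, -15, 0], 1],
    [[0, 0, 0], [11, -15, 0], 1],
    [[0, 0, 0], [0, -17, 0], 1],
  ],
)

```text
time: 16.18
eef_pos: [0.5603, 0.0242, 0.212]
tool_rot: [180.0, -0.1, -180.0]
force: [-0.6, 3.3, 2.5]
gripper_width: 0.0046
finger_force: 20.0
```

Request:
move_arm(
  series=[
    [[0, 0, 0], [0, -17, 0], 1],
    [[0, 0, 0], [0, -17, 0], 1],
    [[0, 0, 0], [0, -17, 0], 1],
    [[0, 0, 0], [0, -17, 0], 1],
    [[0, 0, 0], [0, -17, 0], 1],
  ],
)

```text
time: 16.6
eef_pos: [0.5618, -0.061, 0.212]
tool_rot: [180.0, -0.0, -180.0]
force: [0.2, 3.8, 4.9]
gripper_width: 0.005
finger_force: 20.0
```

Request:
move_arm(
  series=[
    [[0, 0, 0], [0, -17, 0], 1],
    [[0, 0, 0], [0, -17, 0], 1],
    [[0, 0, 0], [0, -17, 0], 1],
    [[0, 0, 0], [0, -17, 0], 1],
    [[0, 0, 0], [0, 0, 0], 1],
  ],
)

```text
time: 17.02
eef_pos: [0.5619, -0.1307, 0.2119]
tool_rot: [-179.9, 0.0, 180.0]
force: [-0.5, -4.4, 5.5]
gripper_width: 0.0051
finger_force: 20.0
```

```bash
python3 - <<'E'
from h import *
s=read_state();print(s['time'],s['eef_pos'],s['tool_rot'],s['gripper_width'])
for c in ('top','scene'):
  snap(c,c+'5')
  for n in ('grey_tray','green_tray','coasters'): print(c,n,[(np.round(x['point'],3).tolist(),round(x['score'],2)) for x in imaging.landmark_of(c,n)[:2]])
E
```

```text
17.0167 [ 0.56187646 -0.13069782  0.21194175] [-1.79933955e+02  1.00273352e-02  1.79963704e+02] 0.005059492425526573
top grey_tray [([0.555, -0.072, 0.013], 0.79)]
top green_tray [([0.464, 0.235, 0.01], 0.85)]
top coasters []
scene grey_tray [([0.557, -0.073, 0.01], 0.75)]
scene green_tray [([0.468, 0.234, 0.009], 0.6)]
scene coasters [([0.674, -0.193, 0.006], 0.78), ([0.469, 0.385, 0.014], 0.17)]
```

Request:
move_arm(
  series=[
    [[0, 0, 0], [5, -6, 0], 1],
    [[0, 0, 0], [9, -12, 0], 1],
    [[0, 0, 0], [11, -14, 0], 1],
    [[0, 0, 0], [11, -14, 0], 1],
    [[0, 0, 0], [11, -14, 0], 1],
  ],
)

```text
time: 17.83
eef_pos: [0.5147, -0.1886, 0.2119]
tool_rot: [180.0, 0.0, -180.0]
force: [2.7, 3.3, 4.6]
gripper_width: 0.005
finger_force: 20.0
```

Request:
move_arm(
  series=[
    [[0, 0, 0], [11, -14, 0], 1],
    [[0, 0, 0], [11, -14, 0], 1],
    [[0, 0, 0], [11, -14, 0], 1],
    [[0, 0, 0], [9, -12, 0], 1],
    [[0, 0, 0], [5, -6, 0], 1],
  ],
)

```text
time: 18.25
eef_pos: [0.4672, -0.2491, 0.2119]
tool_rot: [180.0, 0.0, 180.0]
force: [3.0, 3.3, 5.8]
gripper_width: 0.0044
finger_force: 20.0
```

Request:
move_arm(
  series=[
    [[0, 0, 0], [2, -2, 0], 1],
    [[0, 0, 0], [0, 0, 0], 1],
    [[0, 0, 0], [0, 0, 0], 1],
  ],
)

```text
time: 18.5
eef_pos: [0.4655, -0.2508, 0.2119]
tool_rot: [-180.0, -0.0, -180.0]
force: [-1.4, -3.3, 6.9]
gripper_width: 0.0047
finger_force: 20.0
```

```bash
python3 - <<'E'
from h import *
s=read_state();print(s['time'],s['eef_pos'],s['tool_rot'],s['gripper_width'])
for c in ('top','scene'):
  snap(c,c+'6')
  for n in ('grey_tray','clean_ring'): print(c,n,[(np.round(x['point'],3).tolist(),round(x['score'],2)) for x in imaging.landmark_of(c,n)[:2]])
im=cv2.imread('pics/top6.png')
cv2.imwrite('pics/crop6.png',cv2.resize(im[165:265,315:465],None,fx=5,fy=5,interpolation=cv2.INTER_CUBIC))
E
```

```text
18.5 [ 0.46549869 -0.25083897  0.21194709] [-1.79960887e+02 -2.72119017e-02 -1.79989065e+02] 0.00469850373197577
top grey_tray []
top clean_ring []
scene grey_tray [([0.459, -0.195, 0.008], 0.9), ([0.749, -0.011, 0.007], 0.69)]
scene clean_ring []
```

View pics/crop6.png

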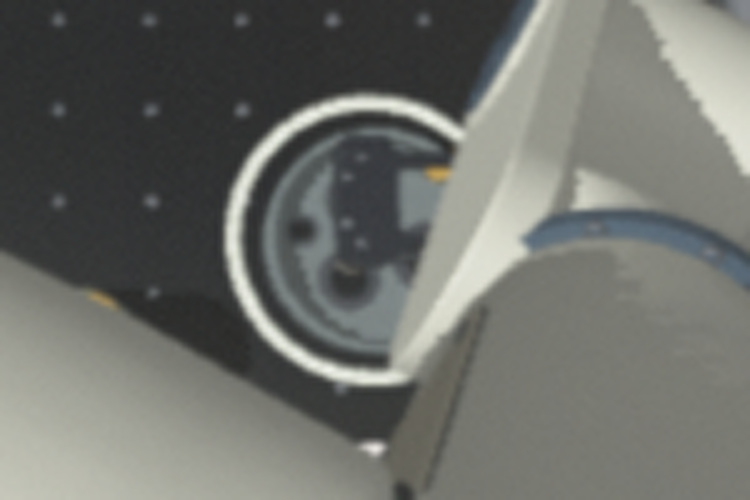

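The crop shows the grey tray concentric within the white ring at crop (370,240). I release it, go up and move across towards the mat.

Request:
move_arm(
  series=[
    [[0, 0, 0], [0, 0, 0], 0.1],
    [[0, 0, 0], [0, 0, 0], 0.1],
    [[0, 0, 0], [0, 0, 0], 0.1],
    [[0, 0, 0], [0, 0, 0], 0.1],
    [[0, 0, 0], [0, 0, -15], 0.1],
  ],
)

```text
time: 19.22
eef_pos: [0.4656, -0.2495, 0.2246]
tool_rot: [179.9, -0.2, -180.0]
force: [-0.1, -0.1, -0.1]
gripper_width: 0.0358
finger_force: 0.0
```

Request:
move_arm(
  series=[
    [[0, 0, 0], [0, 0, -30], -0.09],
    [[0, 0, 0], [0, 0, -30], -0.09],
    [[0, 0, 0], [0, 0, -25], -0.09],
    [[0, 0, 0], [0, 20, 0], -0.09],
    [[0, 0, 0], [0, 30, 0], -0.09],
  ],
)

```text
time: 19.63
eef_pos: [0.4674, -0.2011, 0.3134]
tool_rot: [-179.9, 0.2, 179.9]
force: [1.1, 0.5, -0.4]
gripper_width: 0.0504
finger_force: 0.0
```

Request:
move_arm(
  series=[
    [[0, 0, 0], [0, 36, 0], -0.09],
    [[0, 0, 0], [0, 36, 0], -0.09],
    [[0, 0, 0], [0, 36, 0], -0.09],
    [[0, 0, 0], [0, 36, 0], -0.09],
    [[0, 0, 0], [0, 36, 0], -0.09],
  ],
)

```text
time: 20.05
eef_pos: [0.4661, -0.0185, 0.3116]
tool_rot: [180.0, -0.0, -180.0]
force: [0.3, -0.1, 0.1]
gripper_width: 0.05
finger_force: 0.0
```

```bash
python3 - <<'E'
from h import *
s=read_state();print(s['time'],s['eef_pos'],s['tool_rot'],s['gripper_width'],s['q'])
for c in ('scene','wrist','top'):
  im=snap(c,c+'7')
  for n in ('grey_tray','green_tray','blank1'): print(c,n,[(np.round(x['point'],3).tolist(),round(x['score'],2)) for x in imaging.landmark_of(c,n)[:5]])
trays('top',im)
E
```

```text
20.05 [ 0.46609012 -0.01845732  0.31157813] [ 1.79999173e+02 -1.56171108e-02 -1.79973654e+02] 0.05000034291383597 [-2.45205024e+00  1.31723231e+01  1.17458537e+02  1.98937593e-04
  4.93847779e+01 -9.24785260e+01]
scene grey_tray [([0.462, -0.193, 0.009], 0.64), ([0.496, 0.408, 0.01], 0.21)]
scene green_tray [([0.47, 0.232, 0.009], 0.63)]
scene blank1 [([0.28, 0.359, 0.002], 0.62), ([0.463, -0.193, 0.01], 0.57), ([0.3, 0.45, -0.001], 0.56), ([0.46, 0.426, 0.015], 0.52), ([0.534, 0.432, 0.016], 0.47)]
wrist grey_tray [([0.464, -0.194, 0.01], 0.8)]
wrist green_tray [([0.467, 0.238, 0.012], 0.79)]
wrist blank1 [([0.462, 0.43, 0.013], 0.81), ([0.534, 0.395, 0.011], 0.8), ([0.47, 0.389, 0.014], 0.78), ([0.528, 0.433, 0.013], 0.76), ([0.281, 0.356, -0.002], 0.68)]
top grey_tray [([0.459, -0.192, 0.012], 0.93)]
top green_tray [([0.464, 0.233, 0.007], 0.85)]
top blank1 [([0.54, 0.39, 0.012], 0.68), ([0.53, 0.437, 0.014], 0.67), ([0.47, 0.383, 0.012], 0.61), ([0.306, 0.45, -0.001], 0.57), ([0.46, 0.427, 0.014], 0.54)]
top yel 0.4667 0.2357 d 0.1596 lo [0.3904 0.1575] hi [0.5454 0.3146]
top green 0.464 0.2338 d 0.123 lo [0.4047 0.1731] hi [0.5248 0.2952]
```

View pics/top7.png

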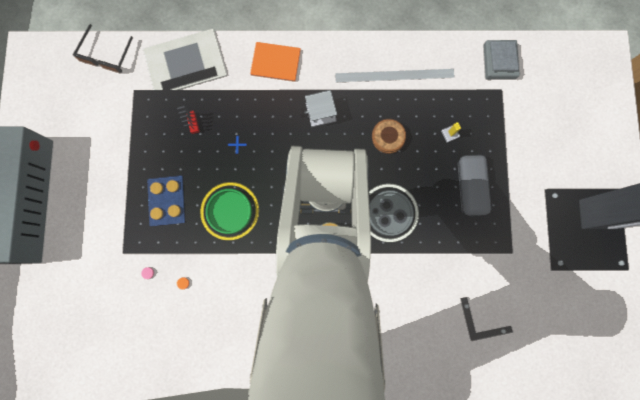

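Both trays stand in their new rings: green (230,211) in yellow and grey (390,213) in white. Everything else is where it was. Now I turn 90° and go to the blanks.

Request:
move_arm(
  series=[
    [[0, 0, 7], [0, 0, 0], -0.09],
    [[0, 0, 7], [0, 0, 0], -0.09],
    [[0, 0, 7], [0, 0, 0], -0.09],
    [[0, 0, 7], [0, 0, 0], -0.09],
    [[0, 0, 7], [0, 0, 0], -0.09],
  ],
)

```text
time: 21.07
eef_pos: [0.4667, -0.0205, 0.3117]
tool_rot: [-180.0, -0.0, 144.6]
force: [0.7, -0.2, 0.0]
gripper_width: 0.05
finger_force: 0.0
```

Request:
move_arm(
  series=[
    [[0, 0, 7], [0, 0, 0], -0.09],
    [[0, 0, 7], [0, 0, 0], -0.09],
    [[0, 0, 7], [0, 0, 0], -0.09],
    [[0, 0, 7], [0, 0, 0], -0.09],
    [[0, 0, 7], [0, 0, 0], -0.09],
  ],
)

```text
time: 21.48
eef_pos: [0.4667, -0.0205, 0.3117]
tool_rot: [-180.0, 0.0, 109.6]
force: [-0.5, 0.8, 0.2]
gripper_width: 0.0499
finger_force: 0.0
```

Request:
move_arm(
  series=[
    [[0, 0, 7], [0, 0, 0], -0.09],
    [[0, 0, 7], [0, 0, 0], -0.09],
    [[0, 0, 6], [0, 0, 0], -0.09],
    [[0, 0, 0], [25, 0, 0], -0.09],
    [[0, 0, 0], [35, 0, 0], -0.09],
  ],
)

```text
time: 21.9
eef_pos: [0.4669, 0.0388, 0.3117]
tool_rot: [180.0, 0.0, 89.8]
force: [0.5, 1.1, 0.7]
gripper_width: 0.0502
finger_force: 0.0
```

Request:
move_arm(
  series=[
    [[0, 0, 0], [35, 0, 0], -0.09],
    [[0, 0, 0], [35, 0, 0], -0.09],
    [[0, 0, 0], [35, 0, 0], -0.09],
    [[0, 0, 0], [35, 0, 0], -0.09],
    [[0, 0, 0], [35, 0, 0], -0.09],
  ],
)

```text
time: 22.32
eef_pos: [0.4665, 0.2163, 0.3118]
tool_rot: [180.0, -0.0, 90.0]
force: [0.7, -0.5, -0.2]
gripper_width: 0.05
finger_force: 0.0
```

Request:
move_arm(
  series=[
    [[0, 0, 0], [35, 0, 0], -0.09],
    [[0, 0, 0], [35, 0, 0], -0.09],
    [[0, 0, 0], [30, 0, 0], -0.09],
    [[0, 0, 0], [20, 0, 0], -0.09],
    [[0, 0, 0], [0, 0, 0], -0.09],
  ],
)

```text
time: 22.73
eef_pos: [0.4668, 0.338, 0.3117]
tool_rot: [179.9, -0.1, 90.1]
force: [0.0, 0.5, 0.0]
gripper_width: 0.0501
finger_force: 0.0
```

Request:
move_arm(
  series=[
    [[0, 0, 0], [22, 0, 0], -0.09],
    [[0, 0, 0], [22, 0, 0], -0.09],
    [[0, 0, 0], [0, 0, 25], -0.09],
    [[0, 0, 0], [0, 0, 25], -0.09],
    [[0, 0, 0], [0, 0, 25], -0.09],
  ],
)

```text
time: 23.15
eef_pos: [0.4668, 0.3782, 0.2361]
tool_rot: [180.0, -0.0, 90.0]
force: [0.4, 0.2, 0.1]
gripper_width: 0.0501
finger_force: 0.0
```

Request:
move_arm(
  series=[
    [[0, 0, 0], [0, 0, 16], -0.09],
    [[0, 0, 0], [0, 0, 9], -0.09],
    [[0, 0, 0], [0, 0, 4], -0.09],
    [[0, 0, 0], [0, 0, 0], -0.09],
    [[0, 0, 0], [0, 0, 0], -0.09],
  ],
)

```text
time: 23.57
eef_pos: [0.467, 0.3788, 0.2084]
tool_rot: [180.0, -0.0, 90.0]
force: [0.3, 0.2, 0.3]
gripper_width: 0.0501
finger_force: 0.0
```

Request:
move_arm(
  series=[
    [[0, 0, 0], [0, 0, 0], 1],
    [[0, 0, 0], [0, 0, 0], 1],
    [[0, 0, 0], [0, 0, 0], 1],
    [[0, 0, 0], [0, 0, 0], 1],
    [[0, 0, 0], [0, 0, 0], 1],
  ],
)

```text
time: 23.98
eef_pos: [0.4668, 0.3792, 0.2085]
tool_rot: [179.9, -0.0, 90.0]
force: [0.2, -0.8, 6.5]
gripper_width: 0.0307
finger_force: 20.0
```

Request:
move_arm(
  series=[
    [[0, 0, 0], [0, 0, -15], 1],
    [[0, 0, 0], [0, 0, -25], 1],
    [[0, 0, 0], [0, 0, -20], 1],
    [[0, 0, 0], [-15, 0, 0], 1],
    [[0, 0, 0], [-25, 0, 0], 1],
  ],
)

```text
time: 24.4
eef_pos: [0.4669, 0.3399, 0.2688]
tool_rot: [179.8, -0.1, 90.1]
force: [0.8, 0.2, -0.3]
gripper_width: 0.0307
finger_force: 20.0
```

Request:
move_arm(
  series=[
    [[0, 0, 0], [-25, 0, 0], 1],
    [[0, 0, 0], [-25, 0, 0], 1],
    [[0, 0, 0], [-22, -1, 0], 1],
    [[0, 0, 0], [-13, 0, 0], 1],
    [[0, 0, 0], [0, 0, 0], 1],
  ],
)

```text
time: 24.82
eef_pos: [0.465, 0.2515, 0.267]
tool_rot: [-179.9, 0.1, 89.9]
force: [0.5, 0.6, -1.2]
gripper_width: 0.031
finger_force: 20.0
```

```bash
python3 - <<'E'
from h import *
s=read_state();print(s['time'],s['eef_pos'],s['tool_rot'],s['gripper_width'],s['finger_force'])
for c in ('scene','wrist'):
  im=snap(c,c+'8')
  for n in ('green_tray','blank1'): print(c,n,[(np.round(x['point'],3).tolist(),round(x['score'],2)) for x in imaging.landmark_of(c,n)[:5]])
E
```

```text
24.8167 [0.4649564  0.25147096 0.26704449] [-1.79905145e+02  7.53321450e-02  8.99315678e+01] 0.03097651186763439 19.999439120292664
scene green_tray [([0.47, 0.236, 0.013], 0.61), ([0.741, -0.011, 0.01], 0.36)]
scene blank1 [([0.532, 0.434, 0.011], 0.66), ([0.461, 0.433, 0.015], 0.64), ([0.537, 0.389, 0.016], 0.54), ([0.468, 0.256, 0.071], 0.51), ([0.301, 0.448, -0.001], 0.43)]
wrist green_tray [([0.47, 0.24, 0.011], 0.76)]
wrist blank1 [([0.467, 0.264, 0.072], 0.77), ([0.534, 0.391, 0.01], 0.76), ([0.305, 0.448, 0.003], 0.62)]
```

Request:
move_arm(
  series=[
    [[0, 0, 0], [2, 0, 20], 1],
    [[0, 0, 0], [0, 0, 20], 1],
    [[0, 0, 0], [0, 0, 11], 1],
    [[0, 0, 0], [0, 0, 6], 1],
    [[0, 0, 0], [0, 0, 0], 1],
  ],
)

```text
time: 25.53
eef_pos: [0.4652, 0.2562, 0.2097]
tool_rot: [-179.9, 0.0, 90.1]
force: [0.4, -0.9, 0.4]
gripper_width: 0.0306
finger_force: 20.0
```

Request:
move_arm(
  series=[
    [[0, 0, 0], [0, 0, 0], 1],
  ],
)

```text
time: 25.62
eef_pos: [0.4656, 0.2563, 0.2107]
tool_rot: [-180.0, 0.0, 90.1]
force: [1.1, 0.4, -0.8]
gripper_width: 0.0308
finger_force: 20.0
```

Request:
move_arm(
  series=[
    [[0, 0, 0], [0, 0, 0], 0.08],
    [[0, 0, 0], [0, 0, 0], 0.08],
    [[0, 0, 0], [0, 0, 0], 0.08],
    [[0, 0, 0], [0, 0, 0], 0.08],
    [[0, 0, 0], [0, 0, -15], 0.08],
  ],
)

```text
time: 26.03
eef_pos: [0.4647, 0.2555, 0.2242]
tool_rot: [-179.8, 0.1, 90.0]
force: [-0.5, 0.1, -0.6]
gripper_width: 0.0419
finger_force: 0.0
```

Request:
move_arm(
  series=[
    [[0, 0, 0], [0, 0, -25], 0.08],
    [[0, 0, 0], [0, 0, -25], -0.09],
    [[0, 0, 0], [20, 10, 0], -0.09],
    [[0, 0, 0], [28, 14, 0], -0.09],
    [[0, 0, 0], [28, 14, 0], -0.09],
  ],
)

```text
time: 26.45
eef_pos: [0.504, 0.3325, 0.2769]
tool_rot: [179.9, -0.0, 90.0]
force: [0.4, 0.8, -0.7]
gripper_width: 0.0502
finger_force: 0.0
```

Request:
move_arm(
  series=[
    [[0, 0, 0], [28, 14, 0], -0.09],
    [[0, 0, 0], [20, 10, 0], -0.09],
    [[0, 0, 0], [10, 6, 0], -0.09],
    [[0, 0, 0], [0, 0, 0], -0.09],
    [[0, 0, 0], [0, 0, 0], -0.09],
  ],
)

```text
time: 26.87
eef_pos: [0.5333, 0.3899, 0.2755]
tool_rot: [-180.0, 0.0, 90.1]
force: [-0.5, 0.3, -0.5]
gripper_width: 0.0501
finger_force: 0.0
```

```bash
python3 - <<'E'
from h import *
s=read_state();print(s['time'],s['eef_pos'],s['tool_rot'],s['gripper_width'],s['finger_force'])
for c in ('scene','wrist'):
  im=snap(c,c+'9')
  for n in ('green_tray','blank1'): print(c,n,[(np.round(x['point'],3).tolist(),round(x['score'],2)) for x in imaging.landmark_of(c,n)[:6]])
E
```

```text
26.8667 [0.53325281 0.38994013 0.27545442] [-1.79976513e+02  2.63906503e-02  9.00653267e+01] 0.050140301906916776 0.0
scene green_tray [([0.47, 0.236, 0.012], 0.83)]
scene blank1 [([0.467, 0.262, 0.014], 0.66), ([0.279, 0.356, 0.003], 0.59), ([0.538, 0.392, 0.017], 0.56), ([0.462, 0.432, 0.014], 0.45), ([0.302, 0.449, 0.002], 0.43), ([0.53, 0.431, 0.013], 0.4)]
wrist green_tray [([0.468, 0.234, 0.01], 0.57), ([0.716, 0.347, 0.01], 0.45)]
wrist blank1 [([0.311, 0.45, -0.002], 0.93), ([0.529, 0.435, 0.014], 0.91), ([0.534, 0.392, 0.009], 0.89), ([0.456, 0.431, 0.011], 0.83), ([0.28, 0.357, -0.003], 0.69)]
```

View pics/wrist9.png

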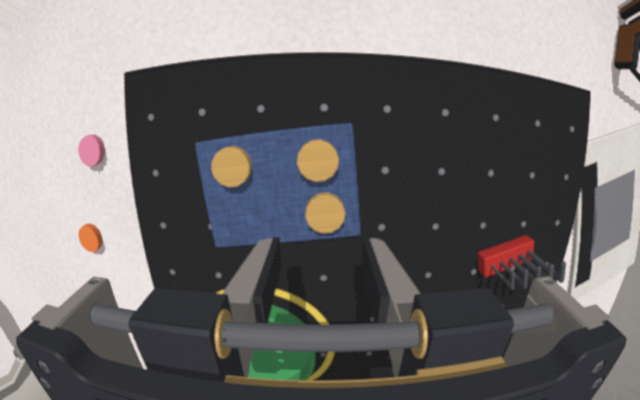

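The wrist view shows three blanks left on the mat at (231,167), (318,160) and (325,213), and the fingers line up on the last one. I take it.

Request:
move_arm(
  series=[
    [[0, 0, 0], [0, 0, 20], -0.09],
    [[0, 0, 0], [0, 0, 20], -0.09],
    [[0, 0, 0], [0, 0, 16], -0.09],
    [[0, 0, 0], [0, 0, 8], -0.09],
    [[0, 0, 0], [0, 0, 3], -0.09],
  ],
)

```text
time: 27.58
eef_pos: [0.533, 0.3893, 0.2073]
tool_rot: [-179.9, 0.1, 90.0]
force: [-0.6, -0.5, -0.3]
gripper_width: 0.0497
finger_force: 0.0
```

Request:
move_arm(
  series=[
    [[0, 0, 0], [0, 0, 0], -0.09],
    [[0, 0, 0], [0, 0, 0], 1],
    [[0, 0, 0], [0, 0, 0], 1],
    [[0, 0, 0], [0, 0, 0], 1],
    [[0, 0, 0], [0, 0, 0], 1],
  ],
)

```text
time: 28.0
eef_pos: [0.5338, 0.3902, 0.2097]
tool_rot: [179.9, -0.1, 90.0]
force: [-0.3, 0.2, 3.5]
gripper_width: 0.0307
finger_force: 20.0
```

Request:
move_arm(
  series=[
    [[0, 0, 0], [0, 0, 0], 1],
    [[0, 0, 0], [0, 0, 0], 1],
    [[0, 0, 0], [0, 0, -15], 1],
    [[0, 0, 0], [0, 0, -25], 1],
    [[0, 0, 0], [0, 0, -20], 1],
  ],
)

```text
time: 28.42
eef_pos: [0.5333, 0.3899, 0.2693]
tool_rot: [-180.0, 0.0, 90.0]
force: [0.8, 0.2, -0.2]
gripper_width: 0.0302
finger_force: 20.0
```

Request:
move_arm(
  series=[
    [[0, 0, 0], [-15, -6, 0], 1],
    [[0, 0, 0], [-24, -9, 0], 1],
    [[0, 0, 0], [-26, -10, 0], 1],
    [[0, 0, 0], [-26, -10, 0], 1],
    [[0, 0, 0], [-26, -10, 0], 1],
  ],
)

```text
time: 28.83
eef_pos: [0.4878, 0.2719, 0.2687]
tool_rot: [-180.0, 0.0, 90.1]
force: [-0.6, 0.0, -0.8]
gripper_width: 0.0308
finger_force: 20.0
```

Request:
move_arm(
  series=[
    [[0, 0, 0], [-26, -10, 0], 1],
    [[0, 0, 0], [-20, -8, 0], 1],
    [[0, 0, 0], [-13, -5, 0], 1],
    [[0, 0, 0], [0, 0, 0], 1],
    [[0, 0, 0], [0, 0, 0], 1],
  ],
)

```text
time: 29.25
eef_pos: [0.4659, 0.2139, 0.269]
tool_rot: [180.0, -0.0, 90.0]
force: [-0.2, 0.1, -0.3]
gripper_width: 0.0307
finger_force: 20.0
```

```bash
python3 - <<'E'
from h import *
s=read_state();print(s['time'],s['eef_pos'],s['tool_rot'],s['gripper_width'],s['finger_force'])
for c in ('scene','wrist'):
  im=snap(c,c+'10')
  for n in ('green_tray','blank1'): print(c,n,[(np.round(x['point'],3).tolist(),round(x['score'],2)) for x in imaging.landmark_of(c,n)[:6]])
E
```

```text
29.25 [0.4659358  0.21393948 0.26899766] [ 1.79958406e+02 -3.01821529e-02  8.99689055e+01] 0.030703544327869186 19.99962955713272
scene green_tray [([0.464, 0.264, 0.016], 0.73)]
scene blank1 [([0.467, 0.261, 0.014], 0.52), ([0.461, 0.431, 0.011], 0.5), ([0.533, 0.435, 0.013], 0.5), ([0.466, 0.212, 0.074], 0.38), ([0.279, 0.356, 0.003], 0.38)]
wrist green_tray [([0.466, 0.236, 0.011], 0.98)]
wrist blank1 [([0.468, 0.267, 0.013], 0.9), ([0.467, 0.216, 0.066], 0.78), ([0.278, 0.356, -0.003], 0.68)]
```

Request:
move_arm(
  series=[
    [[0, 0, 0], [0, 0, 20], 1],
    [[0, 0, 0], [0, 0, 18], 1],
    [[0, 0, 0], [0, 0, 12], 1],
    [[0, 0, 0], [0, 0, 7], 1],
    [[0, 0, 0], [0, 0, 0], 1],
  ],
)

```text
time: 29.97
eef_pos: [0.4653, 0.2141, 0.2105]
tool_rot: [-179.9, 0.0, 90.1]
force: [0.8, -0.1, -0.6]
gripper_width: 0.0307
finger_force: 20.0
```

Request:
move_arm(
  series=[
    [[0, 0, 0], [0, 0, 0], 1],
    [[0, 0, 0], [0, 0, 0], 1],
  ],
)

```text
time: 30.13
eef_pos: [0.4659, 0.2142, 0.2121]
tool_rot: [180.0, -0.0, 90.0]
force: [-0.6, 0.6, 0.9]
gripper_width: 0.0309
finger_force: 20.0
```

Request:
move_arm(
  series=[
    [[0, 0, 0], [0, 0, 0], 0.08],
    [[0, 0, 0], [0, 0, 0], 0.08],
    [[0, 0, 0], [0, 0, 0], 0.08],
    [[0, 0, 0], [0, 0, 0], 0.08],
    [[0, 0, 0], [0, 0, -15], 0.08],
  ],
)

```text
time: 30.55
eef_pos: [0.4647, 0.2135, 0.2252]
tool_rot: [-179.8, 0.1, 90.0]
force: [-0.9, 0.9, 0.1]
gripper_width: 0.0425
finger_force: 0.0
```

Request:
move_arm(
  series=[
    [[0, 0, 0], [0, 0, -25], 0.08],
    [[0, 0, 0], [0, 0, -30], 0.08],
    [[0, 0, 0], [0, 0, -30], 0.08],
    [[0, 0, 0], [-30, 0, 0], 0.08],
    [[0, 0, 0], [-30, 0, 0], 0.08],
  ],
)

```text
time: 30.97
eef_pos: [0.4663, 0.1544, 0.3139]
tool_rot: [179.7, -0.1, 90.2]
force: [0.5, 0.0, 0.1]
gripper_width: 0.0423
finger_force: 0.0
```

Request:
move_arm(
  series=[
    [[0, 0, 0], [-30, 0, 0], 0.08],
    [[0, 0, 0], [-30, 0, 0], 0.08],
    [[0, 0, 0], [-30, 0, 0], 0.08],
    [[0, 0, 0], [-30, 0, 0], 0.08],
    [[0, 0, 0], [0, 0, 0], 0.08],
  ],
)

```text
time: 31.38
eef_pos: [0.4653, 0.0304, 0.3118]
tool_rot: [-180.0, 0.1, 89.9]
force: [-0.6, 0.5, -0.0]
gripper_width: 0.0422
finger_force: 0.0
```

```bash
python3 - <<'E'
from h import *
s=read_state();print(s['time'],s['eef_pos'],s['gripper_width'])
for c in ('scene','top'):
  im=snap(c,c+'11')
  for n in ('green_tray','grey_tray','blank1','jar'): print(c,n,[(np.round(x['point'],3).tolist(),round(x['score'],2)) for x in imaging.landmark_of(c,n)[:6]])
E
```

```text
31.3833 [0.46531922 0.03044384 0.31184685] 0.042208228329665094
scene green_tray [([0.469, 0.235, 0.01], 0.98), ([0.711, 0.346, 0.009], 0.18)]
scene grey_tray [([0.461, -0.193, 0.013], 0.82)]
scene blank1 [([0.466, 0.212, 0.014], 0.66), ([0.278, 0.356, 0.002], 0.62), ([0.495, 0.411, 0.009], 0.62), ([0.302, 0.449, 0.0], 0.61), ([0.467, 0.261, 0.013], 0.52), ([0.463, 0.431, 0.012], 0.52)]
scene jar [([0.467, 0.263, 0.014], 0.67), ([0.395, -0.033, 0.011], 0.62)]
top green_tray [([0.462, 0.235, 0.008], 0.89), ([0.467, 0.263, 0.01], 0.42), ([0.749, -0.011, 0.006], 0.4)]
top grey_tray [([0.459, -0.193, 0.013], 0.83)]
top blank1 [([0.31, 0.448, -0.003], 0.58), ([0.278, 0.355, 0.005], 0.55), ([0.532, 0.438, 0.015], 0.53), ([0.464, 0.428, 0.012], 0.51), ([0.468, 0.216, 0.016], 0.48), ([0.468, 0.261, 0.012], 0.39)]
top jar [([0.394, -0.033, 0.009], 0.57)]
```

View pics/top11.png

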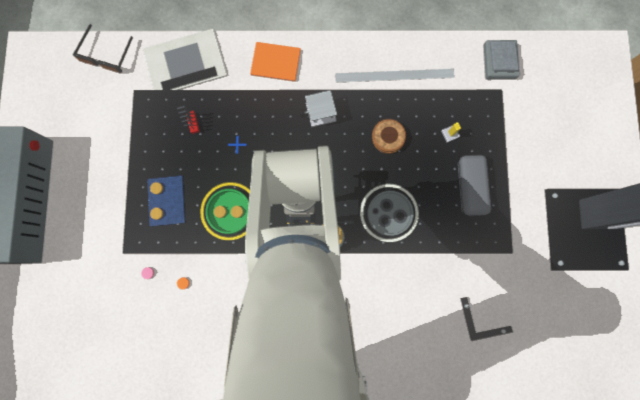

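View pics/scene11.png

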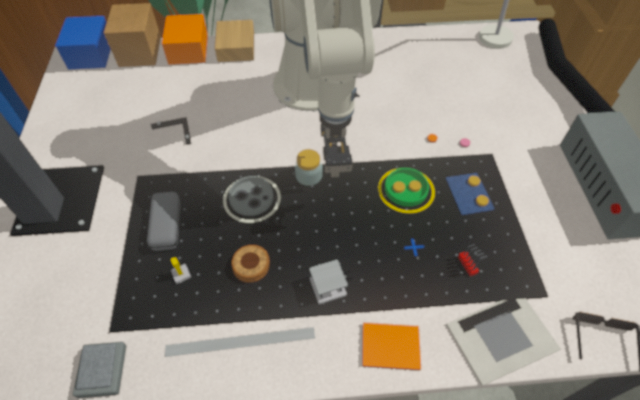

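Both views show two blanks flat in the green tray (top picture (220,211) and (237,211)) and two left on the mat ((156,188) and (156,213)). The grey tray is in the white ring (390,213), the bystanders are unmoved and the arm is clear.

```bash
python3 -c "
from station import ctrl
print(ctrl.sign_off())"
```

```text
the job is handed in; nothing more can be done
None
```

The job is handed in (no verdict was returned): the last pictures show the trays swapped and inside their rings, two blanks flat in the green tray, two left on the mat, and everything else where it stood.

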